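Load the rocking rack of the parts washer with pistons

TASK

Lift the handled oil can off the rocking rack of the parts washer and stand it in the empty drip tray. Then stand every piston from the rubber mat upright, open end up as it is, in a bore of the rack, fully down, spread about the pivot so that the rack stays level. When the rack is loaded and level press the start button fully and let go; do not tip the oil can over, and leave the wrench, the grease jar and the bearing alone.

Things in the scene. Friction and masses are not known exactly. Their poses are not given: they have to be found in the camera images.
- piston0: small engine piston of alloy, standing on its crown, open skirt end up: plain cylinder outside, 40 mm diameter, 48 mm tall, 120 g (all identical; three to five are present). Origin: centre of the crown face it stands on; z along its axis, up
- piston1: small engine piston of alloy, standing on its crown, open skirt end up: plain cylinder outside, 40 mm diameter, 48 mm tall, 120 g (all identical; three to five are present). Origin: centre of the crown face it stands on; z along its axis, up
- piston2: small engine piston of alloy, standing on its crown, open skirt end up: plain cylinder outside, 40 mm diameter, 48 mm tall, 120 g (all identical; three to five are present). Origin: centre of the crown face it stands on; z along its axis, up
- piston3: small engine piston of alloy, standing on its crown, open skirt end up: plain cylinder outside, 40 mm diameter, 48 mm tall, 120 g (all identical; three to five are present). Origin: centre of the crown face it stands on; z along its axis, up
- piston4: small engine piston of alloy, standing on its crown, open skirt end up: plain cylinder outside, 40 mm diameter, 48 mm tall, 120 g (all identical; three to five are present). Origin: centre of the crown face it stands on; z along its axis, up
- bore0 (a point): centre of the mouth of a bore of the rocking rack (outer, 128 mm from the pivot), level with the rack's top face. Bore: 46 mm diameter, 16 mm deep with a flat floor; z points up out of the bore, y along the row of bores towards bore4, x across the rack; turns with the rack
- bore1 (a point): centre of the mouth of a bore of the rocking rack (inner, 64 mm from the pivot), level with the rack's top face. Bore: 46 mm diameter, 16 mm deep with a flat floor; z points up out of the bore, y along the row of bores towards bore4, x across the rack; turns with the rack
- bore2 (a point): centre of the mouth of a bore of the rocking rack (middle one, right over the pivot), level with the rack's top face. Bore: 46 mm diameter, 16 mm deep with a flat floor; z points up out of the bore, y along the row of bores towards bore4, x across the rack; turns with the rack
- bore3 (a point): centre of the mouth of a bore of the rocking rack (inner, 64 mm from the pivot on the other side), level with the rack's top face. Bore: 46 mm diameter, 16 mm deep with a flat floor; z points up out of the bore, y along the row of bores towards bore4, x across the rack; turns with the rack
- bore4 (a point): centre of the mouth of a bore of the rocking rack (outer, 128 mm from the pivot on the other side), level with the rack's top face. Bore: 46 mm diameter, 16 mm deep with a flat floor; z points up out of the bore, y along the row of bores towards bore4, x across the rack; turns with the rack
- rack (a joint): tilt of the rocking rack, rad; 0 is level, positive raises the bore4 end; stops at -0.10 and 0.10. Its pivot lies under the middle bore, 10 mm below the top face. A weak centring spring (0.8 N m/rad): one unpaired piston tips it to a stop, equal pistons at equal distances leave it within about 0.03
- washer: fixed low steel sump, 120 mm (x) by 370 mm (y), rim 20 mm high, carrying the rocking rack: a grey metal bar 80 mm wide, 330 mm long, 30 mm thick, top face 75 mm above the table when level, five bores in a row along y, between two posts 49 mm either side of the middle that end 7 mm below the top face. Origin: centre of its underside
- oilcan: green oil can, 0.3 to 0.6 kg, on the middle of the rack at the start; body 72 mm diameter, shoulder and neck up to 98 mm. Handle: an arch over it, a straight bar 10 mm thick, 66 mm long, along the can's y axis, centre line 135 mm above the underside, over the can's axis. Short spout along +x, ending 50 mm out, 104 mm up. Origin: centre of the underside, z up
- driptray_floor (a point): centre of the floor of the empty square steel drip tray, 130 mm outside, 3 mm walls 12 mm high, floor 3 mm above the table; z up, x and y along its sides
- mat: black rubber mat, 135 mm (x) by 220 mm (y), 4 mm thick, on which the pistons stand at the start; origin: centre of its underside. Mat and drip tray lie on either side of the robot, which is which varies
- startbox: grey control box fixed to the table, 90 x 90 x 35 mm, with the start button in the middle of its top; origin: centre of its underside
- start_top (a point): centre of the top of the round black start button, 30 mm diameter, pressed straight down
- start (a joint): travel of the start button, m: 0 released, 0.006 fully down (about 5 N), springs back
- wrench: steel wrench lying beyond the washer, a bystander; origin: its underside, about the middle
- greasejar: grey jar with a black cap, 64 mm diameter, 70 mm tall, a bystander; origin: centre of its underside
- bearing: steel bearing ring, 72 mm outside, 20 mm high, lying flat, a bystander; origin: centre of its underside
There are look-alikes about, which are no part of the job. What is shaped like the piston4 but red or yellow is not meant.

How it is judged (in metres and radians):
On the way, in this order (a step that is already met when the one before it is completed fails the run):
1. the oil can stands in the drip tray, let go (horizontal distance between oilcan and driptray_floor below 0.05 m and z of oilcan in the frame of driptray_floor between -0.005 and 0.005 m and angle between oilcan's own z axis and vertical below 0.06 rad and linear speed of oilcan below 0.03 m/s and contact force between oilcan and the fingers below 0.3 N), for 0.3 s.
2. every piston stands fully down in a bore and the rack is level (angle between each of piston0, piston1, piston2, piston3, piston4's own z axis and vertical below 0.2 rad and ((horizontal distance between piston0 and bore0 below 0.008 m and z of piston0 in the frame of bore0 below -0.012 m) or (horizontal distance between piston0 and bore1 below 0.008 m and z of piston0 in the frame of bore1 below -0.012 m) or (horizontal distance between piston0 and bore2 below 0.008 m and z of piston0 in the frame of bore2 below -0.012 m) or (horizontal distance between piston0 and bore3 below 0.008 m and z of piston0 in the frame of bore3 below -0.012 m) or (horizontal distance between piston0 and bore4 below 0.008 m and z of piston0 in the frame of bore4 below -0.012 m)) and ((horizontal distance between piston1 and bore0 below 0.008 m and z of piston1 in the frame of bore0 below -0.012 m) or (horizontal distance between piston1 and bore1 below 0.008 m and z of piston1 in the frame of bore1 below -0.012 m) or (horizontal distance between piston1 and bore2 below 0.008 m and z of piston1 in the frame of bore2 below -0.012 m) or (horizontal distance between piston1 and bore3 below 0.008 m and z of piston1 in the frame of bore3 below -0.012 m) or (horizontal distance between piston1 and bore4 below 0.008 m and z of piston1 in the frame of bore4 below -0.012 m)) and ((horizontal distance between piston2 and bore0 below 0.008 m and z of piston2 in the frame of bore0 below -0.012 m) or (horizontal distance between piston2 and bore1 below 0.008 m and z of piston2 in the frame of bore1 below -0.012 m) or (horizontal distance between piston2 and bore2 below 0.008 m and z of piston2 in the frame of bore2 below -0.012 m) or (horizontal distance between piston2 and bore3 below 0.008 m and z of piston2 in the frame of bore3 below -0.012 m) or (horizontal distance between piston2 and bore4 below 0.008 m and z of piston2 in the frame of bore4 below -0.012 m)) and ((horizontal distance between piston3 and bore0 below 0.008 m and z of piston3 in the frame of bore0 below -0.012 m) or (horizontal distance between piston3 and bore1 below 0.008 m and z of piston3 in the frame of bore1 below -0.012 m) or (horizontal distance between piston3 and bore2 below 0.008 m and z of piston3 in the frame of bore2 below -0.012 m) or (horizontal distance between piston3 and bore3 below 0.008 m and z of piston3 in the frame of bore3 below -0.012 m) or (horizontal distance between piston3 and bore4 below 0.008 m and z of piston3 in the frame of bore4 below -0.012 m)) and ((horizontal distance between piston4 and bore0 below 0.008 m and z of piston4 in the frame of bore0 below -0.012 m) or (horizontal distance between piston4 and bore1 below 0.008 m and z of piston4 in the frame of bore1 below -0.012 m) or (horizontal distance between piston4 and bore2 below 0.008 m and z of piston4 in the frame of bore2 below -0.012 m) or (horizontal distance between piston4 and bore3 below 0.008 m and z of piston4 in the frame of bore3 below -0.012 m) or (horizontal distance between piston4 and bore4 below 0.008 m and z of piston4 in the frame of bore4 below -0.012 m)) and value of joint rack between -0.045 and 0.045 rad and linear speed of each of piston0, piston1, piston2, piston3, piston4 below 0.03 m/s), for 0.3 s.
3. the start button is pressed (value of joint start above 0.0042 m).
At the end, for the whole second after the job is handed in: The oil can stands upright (within 0.06 rad) on the floor of the drip tray; every piston present stands in a bore, its lower face at least 12 mm below the rack's top face; the rack is level within 0.045 rad; the button was pressed at least 4.2 mm after that and is released; all at rest (all of step 2 and horizontal distance between oilcan and driptray_floor below 0.05 m and z of oilcan in the frame of driptray_floor between -0.005 and 0.005 m and angle between oilcan's own z axis and vertical below 0.06 rad and linear speed of oilcan below 0.03 m/s and value of joint start below 0.002 m); the robot touches nothing.
It fails at once if the oil can is tipped over (angle between oilcan's own z axis and vertical above 0.7 rad).
It fails at once if the wrench is disturbed (moved over 30 mm) (distance of wrench from where it was at the start of the episode above 0.03 m).
It fails at once if the greasejar is disturbed (moved over 30 mm) (distance of greasejar from where it was at the start of the episode above 0.03 m).
It fails at once if the bearing is disturbed (moved over 30 mm) (distance of bearing from where it was at the start of the episode above 0.03 m).
Of piston0, piston1, piston2, piston3, piston4 only 3 to 5 are there at a start; the rules pass over those that are not, and their reading is None.
At some moment in a run one of piston0, piston1, piston2, piston3, piston4 may be knocked a few centimetres aside while the robot is not near it.
Once in a run the grip may slacken for a moment while it holds something.
It also fails if it takes over 210 s, if anything falls off the work surface, if the arm or the gripper's body presses on something with over 40 N, if the wrist force passes 120 N, or if a joint passes its speed limit or range.

ROBOT

A 7-joint arm with a two-finger parallel gripper is mounted at the origin on the work surface. World frame = base frame: x ahead of the robot, y to its left, z up, the work surface at z = 0. Lengths are in m, angles in degrees, forces in N, time in s.
With the tool pointing down it reaches from about 0.35 to 0.775 m from the base axis. Payload 3.1 kg.
Tool frame: the origin (TCP) lies on the centre line of the jaws, within the pads' length; the fingertips stand 17 mm ahead of it and the grasp point (between the pads) lies 2 mm behind it (robot.tip_reach is the distance from the TCP to the fingertips, in m); z points along the fingers, y is the direction in which the jaws open and shut (so a half turn about z gives the same grasp; the last joint's range is limited). The gripper opens to 85 mm and grips with 20 to 120 N. Pads are 22 mm wide; open, the fingers measure 114 mm over their backs; the gripper's body (76 mm by 85 mm) begins 54 mm behind the grasp point. The pads swing forward as they close: fully open they stand 13 mm farther back than shut.
Start: joints at [71.465, 17.813, 0.802, 86.603, -0.252, 75.585, -1.558], TCP at [0.153, -0.528, 0.248] pointing down, gripper open.
Joint ranges: [-154.91, 154.91], [-16.99, 109.72], [-72.82, 74.43], [7.12, 147.25], [-82.49, 262.49], [11.32, 116.49], [-174.64, 174.64]. Speed limits (degrees/s): [159.86, 159.86, 180, 180, 180, 180, 180].

INTERFACE

Orientations are given as [roll, pitch, yaw] about the fixed x, y, z axes, in that order (R = Rz(yaw) Ry(pitch) Rx(roll)).
In Python, from station import robot, fingers, vision, workorder, recognise gives the robot as it stands. Calls block until the motion is done:
- robot.move_to(position, orientation): joint-space move of the TCP to a pose.
- robot.line_to(position, orientation=None, velocity=0.15, f_stop=None): straight line of the TCP; orientation=None keeps the orientation; velocity is the mean speed in m/s. With f_stop (N) it stops when the force on the tool has changed by that much, and returns True; else False.
- robot.move_j(angles): joint-space move.
- fingers.gripper_to(opening, force=None): opening from 0.0 (shut) to 1.0 (fully open); force is the grip in N (None keeps the last); returns when the fingers have stopped.
- robot.pause(seconds).
- robot.inverse_kinematics(position, orientation): joint angles nearest the present ones, or None.
- vision.grab_frame(name): name is "side" or "top" or "wrist"; returns the picture (480x640x3 uint8, red, green, blue); there is no depth.
- vision.calibration(name): a dict with "mtx" (3x3 intrinsics, pixels), "extrinsics" (4x4, takes a point from world to camera coordinates); the wrist camera has in their place "T_tool_cam" (4x4, takes a point from camera to tool coordinates, whose origin is the TCP and whose axes are the flange's). Camera axes: x right, y up, looking along -z (the intrinsics and any distortion apply to the point x, -y, -z); pixel columns grow to the right and rows downward; lengths in m; the calibration is good to about 2 mm. A picture is of the moment at which its call begins: read the wrist's pose just before it. calibration takes no time and is no camera call.
A pose or a line that the arm cannot do raises robot.PlanningError and nothing moves.
- workorder.close_job(): hands the job in, once; it reports no verdict.
Trained networks look in the newest picture that a camera, given by its name, has taken for a name from the list of things; names that differ only in an ending like _2 or _b are one class to them, and where a whole thing is asked for, a point or a joint stands for the part that bears it (a point fixed in the world has none). Each returns a list of dicts, best first, with "p" (0 to 1); they miss things now and then, are a little off and sometimes report something else, mostly with a low value. They report only what shows in the picture. A call takes as long as a camera call. They do not tell look-alikes from the thing itself.
- recognise(label, camera): "rect" ([centre column, centre row, width, height] in pixels, round what is visible of it).
Readings, each from a call of its own:
- robot.current_time_s(): time.
- robot.current_joint_positions(): joint angles.
- robot.current_dq(): joint speeds.
- robot.current_joint_torque(): joint torques, N m.
- robot.current_tool_pos(): TCP position.
- robot.current_eef_rot(): TCP orientation.
- robot.current_contact_force(): force on the tool from outside, world axes, zero at the start.
- robot.current_torque(): the same for the moment, N m.
- robot.current_finger_gap(): opening from 0.0 (shut) to 1.0 (fully open).
Only numpy, scipy, OpenCV 4.12 (cv2) and the standard library are available. Lean on these libraries where they do the work, as an engineer would, in place of code of your own. Each camera call takes 0.05 s, during which the arm holds its last target. There are 200 camera calls.

## Working session

There is one attempt and no reset: what is moved stays moved. The work goes in short steps, each a Python script; the robot and the scene stay as the last script left them, time stands still between calls to the robot, and variables do not carry over. Pictures are saved under pics/ and viewed, about 12 in all and at most 16, crops included, and the job is handed in when it is done.

```bash
mkdir -p pics; ls
python3 - <<'E'
from station import robot, fingers, vision, workorder, recognise
import cv2
for c in ("top","side"):
    im=vision.grab_frame(c); cv2.imwrite(f"pics/{c}0.png",im[:,:,::-1])
    k=vision.calibration(c); print(c,k)
    for n in ("piston0","oilcan","driptray_floor","rack","start_top","mat","washer","greasejar","bearing","wrench","startbox"):
        print(n,[([round(v) for v in d["rect"]],round(d["p"],2)) for d in recognise(n,c)])
print(vision.calibration("wrist"),robot.current_eef_rot(),robot.current_time_s())
E
```

```text
pics
top {'mtx': array([[536.53491667,   0.        , 318.58818242],
       [  0.        , 536.53491667, 243.357884  ],
       [  0.        ,   0.        ,   1.        ]]), 'extrinsics': array([[ 0.0118955 , -0.99928644,  0.03584833, -0.0258027 ],
       [ 0.99616722,  0.01495006,  0.08618218, -0.60618903],
       [-0.08665661,  0.03468575,  0.99563423, -1.09101376],
       [ 0.        ,  0.        ,  0.        ,  1.        ]])}
piston0 [([502, 312, 28, 18], 0.88), ([425, 284, 27, 18], 0.8), ([497, 277, 26, 17], 0.75), ([380, 312, 23, 19], 0.66), ([365, 282, 17, 20], 0.64), ([377, 352, 26, 23], 0.62)]
oilcan []
driptray_floor [([170, 288, 74, 71], 0.95)]
rack [([307, 218, 168, 49], 0.56)]
start_top [([279, 302, 9, 19], 0.47), ([305, 217, 166, 38], 0.41), ([426, 282, 24, 15], 0.24)]
mat [([306, 214, 165, 41], 0.17)]
washer [([305, 217, 179, 61], 0.92), ([305, 216, 166, 38], 0.47)]
greasejar [([167, 187, 37, 32], 0.87)]
bearing [([449, 206, 34, 32], 0.84)]
wrench []
startbox [([282, 302, 50, 50], 0.9)]
side {'mtx': array([[504.54706839,   0.        , 322.81990963],
       [  0.        ,
[... 876 characters left out ...]
 0.97), ([187, 304, 30, 43], 0.74), ([292, 238, 117, 94], 0.67)]
startbox [([339, 295, 57, 50], 0.66), ([363, 175, 28, 25], 0.63)]
{'mtx': array([[380.93932241,   0.        , 322.3217064 ],
       [  0.        , 380.93932241, 242.43595494],
       [  0.        ,   0.        ,   1.        ]]), 'T_tool_cam': array([[-1.10372699e-03,  9.55430942e-01,  2.95212630e-01,
         7.46091923e-02],
       [ 9.99998850e-01,  1.36165128e-03, -6.68121957e-04,
         1.12180143e-03],
       [-1.04032104e-03,  2.95211553e-01, -9.55431346e-01,
        -1.26033426e-01],
       [ 0.00000000e+00,  0.00000000e+00,  0.00000000e+00,
         1.00000000e+00]])} [1.79996580e+02 1.43154220e-03 1.61547843e+01] 1.2
```

View pics/top0.png

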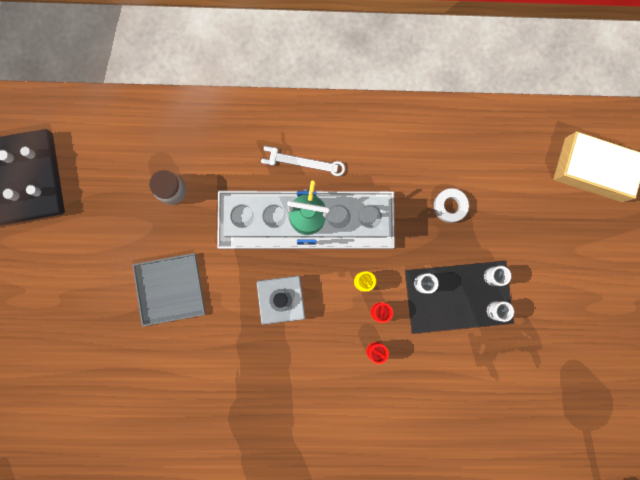

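View pics/side0.png

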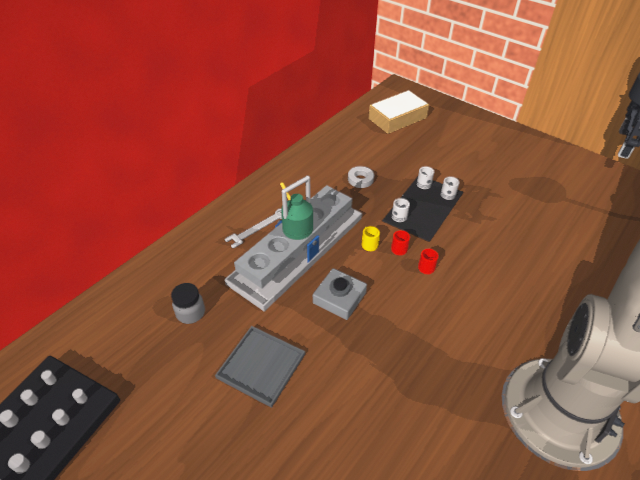

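Candidates for pistons in the top view are white ones on the mat at (426,284), (498,276) and (501,311). The red ones at (381,312) and (377,352) and the yellow one at (365,282) are look-alikes. The small pins on the black board at far left (0–60,180) are also not pistons. So there are three pistons, and I'll use bores 1, 2 and 3. The can is at (308,212) with its spout up (+x), and the tray is at (170,289). Next I'll unproject these and take a crop.

```bash
cat > h.py <<'E'
from station import robot, fingers, vision, workorder, recognise
import numpy as np, cv2
from scipy.spatial.transform import Rotation as R
def cam(c):
    k=vision.calibration(c)
    if c!="wrist": return k["mtx"],np.linalg.inv(k["extrinsics"])
    T=np.eye(4); T[:3,3]=robot.current_tool_pos(); T[:3,:3]=R.from_euler("xyz",robot.current_eef_rot(),degrees=True).as_matrix()
    return k["mtx"],T@k["T_tool_cam"]
def unproj(C,px,z):
    K,T=C; px=np.asarray(px,float)
    d=T[:3,:3]@np.array([(px[0]-K[0,2])/K[0,0],-(px[1]-K[1,2])/K[1,1],-1])
    o=T[:3,3]; return o+d*(z-o[2])/d[2]
def proj(C,p):
    K,T=C; q=np.linalg.inv(T)@np.append(p,1); return np.array([K[0,0]*q[0]/-q[2]+K[0,2],K[1,1]*q[1]/q[2]+K[1,2]])
def shot(name):
    C=cam("wrist"); im=vision.grab_frame("wrist"); cv2.imwrite(f"pics/{name}.png",im[:,:,::-1]); return C,im
E
python3 - <<'E'
from h import *
C=cam("top"); np.set_printoptions(precision=4,suppress=True)
for n,px,z in [("p a",(426,282),.052),("p b",(498,273),.052),("p c",(501,309),.052),("tray",(170,288.5),.008),("btn",(280.5,299),.045),("box",(281,300),.035),
 ("boreL2",(241.5,216),.075),("boreL1",(273.5,216),.075),("R1",(339,216.5),.075),("R2",(369.5,216),.075),("barL",(289,204),.21),("barR",(327,211),.21),("bearing",(451,205),.02),("jar",(166,184),.07),
 ("trayTL",(134,263),.012),("trayTR",(196,254),.012)]:
    print(n,unproj(C,px,z)[:2])
im=cv2.imread("pics/top0.png"); a=cv2.resize(im[160:330,210:400],None,fx=3,fy=3); b=cv2.resize(im[250:340,350:530],None,fx=3,fy=3)
o=np.zeros((790,800,3),np.uint8); o=np.zeros((a.shape[0],800,3),np.uint8);o[:,:570]=a; cv2.imwrite("pics/cropA.png",o[:,:570])
E
```

```text
p a [ 0.5285 -0.2367]
p b [ 0.5488 -0.3856]
p c [ 0.4755 -0.3905]
tray [0.5091 0.2901]
btn [0.4906 0.0588]
box [0.4884 0.0581]
boreL2 [0.6546 0.1383]
boreL1 [0.6557 0.0747]
R1 [ 0.6569 -0.0562]
R2 [ 0.659  -0.1176]
barL [0.6588 0.0413]
barR [ 0.6476 -0.0253]
bearing [ 0.6932 -0.2988]
jar [0.7173 0.2907]
trayTL [0.561  0.3652]
trayTR [0.5816 0.2379]
```

View pics/cropA.png

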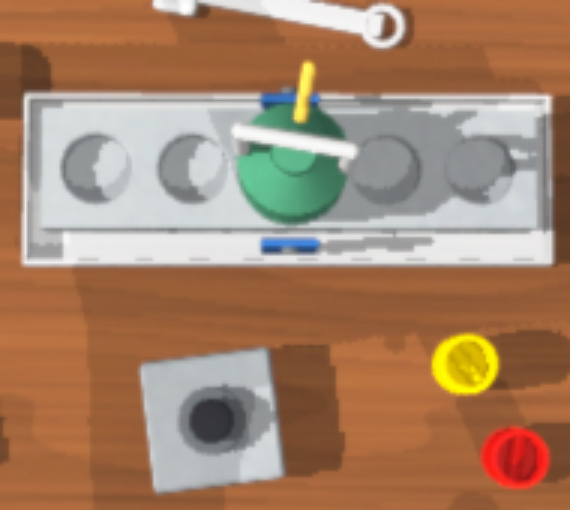

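The crop shows the can on the middle bore, with the bar from (235,130) to (355,152) and the spout pointing to +x. The sizes agree with the description: bar 67 mm, bore spacing 64 mm, tray about 130 mm. Now I'll approach above the can.

Run:
```python
from h import *
for y in (80.5,-99.5):
    for p in ([.653,.008,.33],[.509,.29,.2]): print(y,p,robot.inverse_kinematics(p,[180,0,y]))
for p in ([.548,-.386,.1],[.529,-.237,.1],[.476,-.39,.1],[.656,.01,.1]):
    print([ (y,np.round(robot.inverse_kinematics(p,[180,0,y])[[0,6]] if robot.inverse_kinematics(p,[180,0,y]) is not None else [0,0])) for y in (90,-90)] )
fingers.gripper_to(0.7,60)
p=robot.current_tool_pos(); robot.line_to([p[0],p[1],.36])
robot.move_to([.653,.008,.36],[180,0,80.5])
C,im=shot("w1"); print(robot.current_tool_pos(), proj(C,[.6588,.0413,.21]),proj(C,[.6476,-.0253,.21]))
```

```text
80.5 [0.653, 0.008, 0.33] [ 18.6885057   34.84868438 -41.98310476  56.60503381  22.58397924
  95.57070711 -24.94490225]
80.5 [0.509, 0.29, 0.2] [  2.41641692  32.60594695 -52.02320912  83.78834699  25.93688063
  76.20274754 -60.87920145]
-99.5 [0.653, 0.008, 0.33] [ 25.68985921  40.57890761 -61.86356771  56.23143236  35.57797975
  99.62294452 148.15810237]
-99.5 [0.509, 0.29, 0.2] [  6.99612022  36.69492138 -61.74446624  83.62428382  32.43490528
  78.92498335 114.36927948]
[(90, array([45., 25.])), (-90, array([  28., -142.]))]
[(90, array([42., 10.])), (-90, array([  21., -157.]))]
[(90, array([50., 29.])), (-90, array([  32., -138.]))]
[(90, array([ 25., -25.])), (-90, array([ -37., -151.]))]
[0.65308157 0.00637731 0.36000746] [322.03804998 179.9027376 ] [322.32110303 267.40298175]
```

View pics/w1.png

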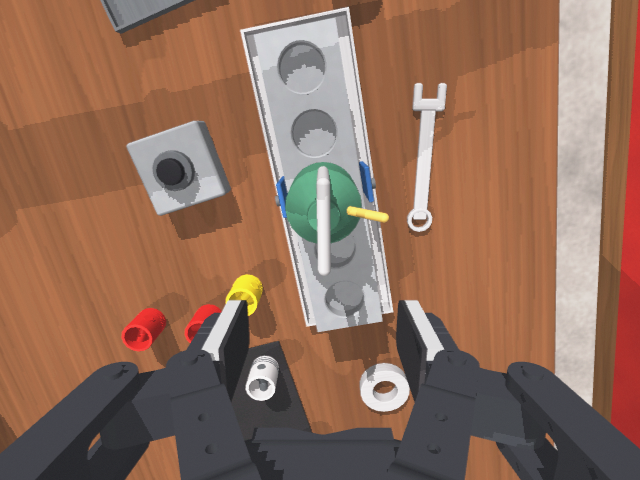

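Bar at column 323, rows 168–274, against a predicted column of 322. It is well centred, so I'll grasp and carry it.

Run:
```python
from h import *
O=[180,0,80.5]
robot.line_to([.653,.008,.25],O,.12)
print(robot.line_to([.653,.008,.209],O,.05,f_stop=8),robot.current_tool_pos())
fingers.gripper_to(0,90); print(robot.current_finger_gap(),robot.current_contact_force())
robot.line_to([.653,.008,.28],O,.06); print(robot.current_finger_gap(),robot.current_contact_force(),robot.current_tool_pos())
robot.line_to([.509,.290,.28],O,.12); print(robot.current_finger_gap(),robot.current_tool_pos())
p=robot.current_tool_pos(); C,im=shot("w2"); vision.grab_frame("side"); s=vision.grab_frame("side"); cv2.imwrite("pics/s2.png",s[190:430,150:450,::-1])
```

```text
False [0.65325327 0.00810873 0.20940286]
0.07929009251053583 [ 1.31494841 -0.95038882  1.65808951]
0.08509065247450659 [-0.11021093 -0.92626372 -4.86821851] [0.6527422  0.00786547 0.27936305]
0.08306591826169907 [0.5093707  0.28944929 0.27992355]
```

View pics/w2.png

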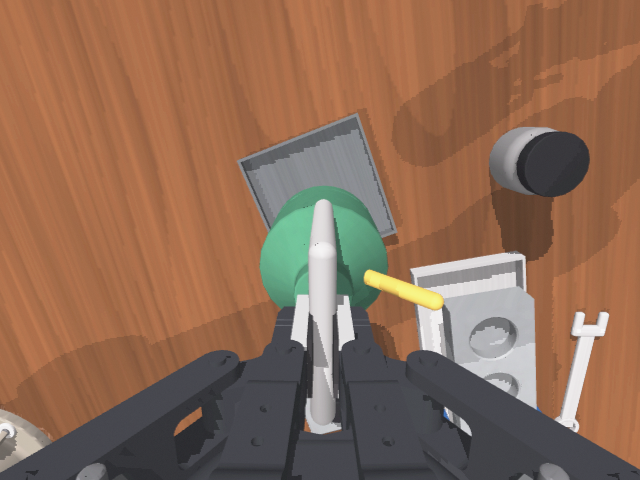

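The can is held, with its bar along the pads and the tray visible behind it at (318,175). Now lower it.

Run:
```python
from h import *
O=[180,0,80.5]
robot.line_to([.509,.290,.155],O,.1); print(robot.current_finger_gap(),robot.current_contact_force())
print(robot.line_to([.509,.290,.132],O,.02,f_stop=3),robot.current_tool_pos(),robot.current_contact_force())
fingers.gripper_to(.5); robot.pause(.5)
robot.line_to([.509,.290,.25],O,.1)
robot.move_to([.44,.24,.36],O)
C,im=shot("w3"); print(proj(C,[.509,.29,.003]))
s=vision.grab_frame("side"); t=vision.grab_frame("top")
o=np.hstack([cv2.resize(s[270:430,150:350],(400,320)),cv2.resize(t[180:340,210:410],(400,320))]); cv2.imwrite("pics/c3.png",o[:,:,::-1])
print(robot.current_time_s())
```

```text
0.07861999591645033 [ 0.30454237  0.25246272 -4.30991513]
True [0.50956058 0.28998814 0.13724228] [1.8623786  1.32515972 4.31087744]
[370.94574367 135.06715223]
17.2
```

View pics/c3.png

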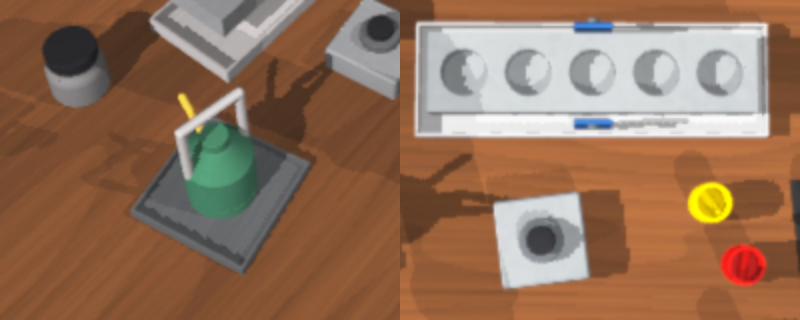

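The can stands upright inside the tray and the rack is clear and level. Next are closer looks at the rack and the pistons.

Run:
```python
from h import *
fingers.gripper_to(1.0)
robot.move_to([.656,-.02,.33],[180,0,91]); C1,a=shot("w4")
robot.move_to([.516,-.37,.30],[180,0,90]); C2,b=shot("w5")
print([([round(v) for v in d["rect"]],round(d["p"],2)) for d in recognise("piston0","wrist")])
ra=[a[60:330,230:420],b[60:360,180:480]]
for n,C,pts in (("rack",C1,[(.656,.0095+k*.064,.075) for k in (-2,-1,0,1,2)]),("pis",C2,[(.5285,-.2367,.052),(.5488,-.3856,.052),(.4755,-.3905,.052)])):
    print(n,[np.round(proj(C,p)).tolist() for p in pts])
cv2.imwrite("pics/ab.png",np.hstack([a[:,200:500],b[:,100:600]])[:,:,::-1])
```

```text
[([334, 67, 44, 55], 0.83), ([347, 225, 37, 46], 0.6), ([280, 226, 43, 46], 0.57), ([300, 143, 146, 221], 0.51)]
rack [[321.0, 292.0], [322.0, 236.0], [324.0, 174.0], [325.0, 106.0], [327.0, 30.0]]
pis [[335.0, 58.0], [353.0, 220.0], [281.0, 225.0]]
```

View pics/ab.png

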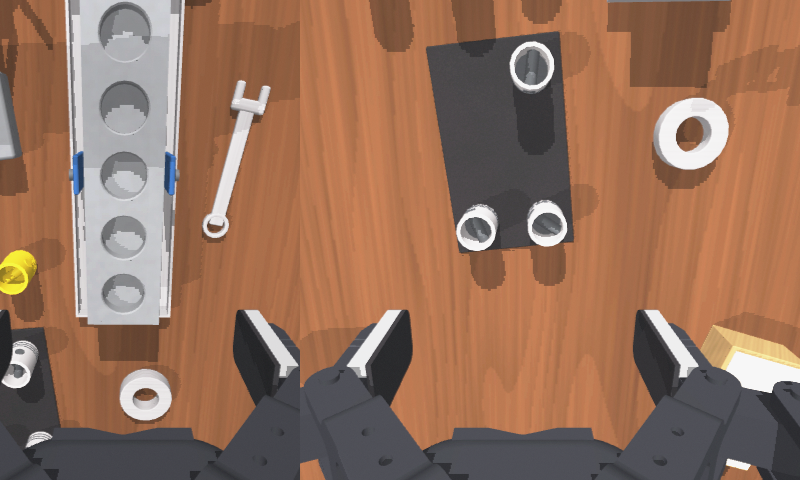

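Rack bores lie in column ~323, rows 292/237/175/107/32, within 2 px of the prediction. The piston rims are at wrist px (331,67), (347,222) and (277,229). To fit within 3 mm radial clearance, I'll view each from straight above at the same relative height and fit circles.

```bash
cat >> h.py <<'E'
def look(p,ztop,rad,yaw):
    """camera straight above p at 0.244 m from the top face; Hough circle of radius rad(m)"""
    a=np.deg2rad(yaw); d=np.array([np.cos(a),np.sin(a)])*.0746
    robot.move_to([p[0]-d[0],p[1]-d[1],ztop+.118],[180,0,yaw]); robot.pause(.3)
    C=cam("wrist"); im=vision.grab_frame("wrist"); q=proj(C,[p[0],p[1],ztop]); c=np.round(q).astype(int)
    x0,y0=max(c[0]-70,0),max(c[1]-70,0); crop=im[y0:y0+140,x0:x0+140].copy()
    g=cv2.medianBlur(cv2.cvtColor(crop,cv2.COLOR_RGB2GRAY),3); r=rad*380.9/.244
    h=cv2.HoughCircles(g,cv2.HOUGH_GRADIENT,1,10,param1=120,param2=10,minRadius=int(r-3),maxRadius=int(r+4))
    if h is None: return None,crop
    u=h[0,0]; cv2.circle(crop,(int(u[0]),int(u[1])),int(u[2]),(255,0,255),1)
    w=unproj(C,(u[0]+x0,u[1]+y0),ztop)[:2]
    print("look",np.round(p[:2],4),"->",np.round(w,4),"r mm",round(u[2]*244/380.9,1)); return w,crop
E
python3 - <<'E'
from h import *
out=[]
for p in ((.5285,-.2367),(.5488,-.3856),(.4755,-.3905)): out.append(look(p,.052,.020,90)[1])
robot.line_to([.5,-.3,.25])
for k in (-1,0,1): out.append(look((.6553-.017*.064*k,.0085+.064*k),.075,.023,90)[1])
out=[cv2.resize(cv2.copyMakeBorder(o,0,140-o.shape[0],0,140-o.shape[1],cv2.BORDER_CONSTANT),(260,260)) for o in out]
cv2.imwrite("pics/look.png",np.vstack([np.hstack(out[:3]),np.hstack(out[3:])])[:,:,::-1]); print(robot.current_time_s())
E
```

```text
look [ 0.5285 -0.2367] -> [ 0.5245 -0.2416] r mm 21.3
look [ 0.5488 -0.3856] -> [ 0.5428 -0.392 ] r mm 20.6
look [ 0.4755 -0.3905] -> [ 0.4698 -0.3977] r mm 20.6
look [ 0.6564 -0.0555] -> [ 0.6568 -0.0535] r mm 24.6
look [0.6553 0.0085] -> [0.6559 0.0108] r mm 24.6
look [0.6542 0.0725] -> [0.655  0.0746] r mm 24.6
27.3667
```

View pics/look.png

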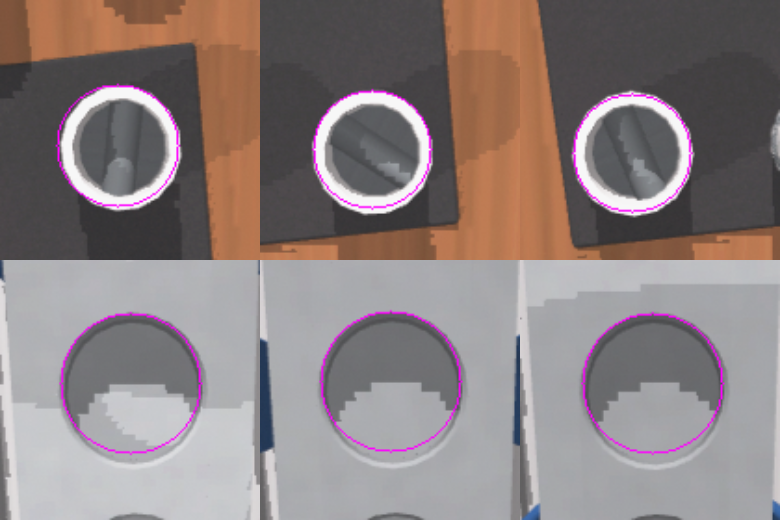

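Piston fits agree with the visible rims. The bore fits sit ~2.4 mm too far +y because the ellipse is tall (rows 313–466), and the corrected bores match my earlier estimate. Place the first piston in the middle.

```bash
cat >> h.py <<'E'
BORE={-1:(.657,-.0560),0:(.6562,.0083),1:(.6553,.0722)}
O=[180,0,90]; H=.038
def pick(p):
    w,_=look(p,.052,.020,90)
    if w is None or np.hypot(*(w-np.array(p)))>.009: print("moved?",w); return False
    w[1]-=.0002
    fingers.gripper_to(.62,60)
    robot.line_to([*w,.12],O,.2); print("stop",robot.line_to([*w,.004+H],O,.06,f_stop=8))
    fingers.gripper_to(0,60); g=robot.current_finger_gap()
    robot.line_to([*w,.16],O,.12); print("gap",g,robot.current_finger_gap(),robot.current_contact_force()); return robot.current_finger_gap()>.4
def place(k,zb):
    """zb: world z of bore floor to reach"""
    b=np.array(BORE[k]); robot.line_to([*b,.19],O,.2); print("gap at bore",robot.current_finger_gap())
    robot.line_to([*b,.092+H],O,.12)
    for dx,dy in [(0,0),(0,.0025),(0,-.0025),(.0025,0),(-.0025,0)]:
        robot.line_to([b[0]+dx,b[1]+dy,.086+H],O,.06)
        s=robot.line_to([b[0]+dx,b[1]+dy,zb+H],O,.025,f_stop=4); z=robot.current_tool_pos()[2]-H
        print("down",s,"bottom z",round(z,4),"gap",robot.current_finger_gap())
        if z<zb+.006: break
    else: return False
    fingers.gripper_to(.62); robot.pause(.2); robot.line_to([*b,.2],O,.12); return True
E
python3 - <<'E'
from h import *
if pick((.5245,-.2418)): 
    print(place(0,.060))
    print(look(BORE[0],.107,.020,90)[0])
print(robot.current_time_s())
E
```

```text
look [ 0.5245 -0.2418] -> [ 0.5254 -0.2413] r mm 20.6
stop False
gap 0.4510671142472085 0.44876530075319293 [-0.48410326 -0.46439819 -2.55246055]
gap at bore 0.45221414747278543
down False bottom z 0.0602 gap 0.4537163108943688
True
look [0.6562 0.0083] -> [0.6559 0.0094] r mm 22.0
[0.65593349 0.00942064]
38.7833
```

Run:
```python
from h import *
if pick((.5428,-.3922)): 
    print(place(-1,.054))
    _,a=look(BORE[0],.107,.020,90); _,b=look((BORE[-1][0],BORE[-1][1]),.101,.020,90)
    w,c=look((.4698,-.3979),.052,.020,90)
    cv2.imwrite("pics/p2.png",np.hstack([cv2.resize(o,(260,260)) for o in (a,b,c)])[:,:,::-1])
print(robot.current_time_s())
```

```text
look [ 0.5428 -0.3922] -> [ 0.5432 -0.3931] r mm 21.3
stop False
gap 0.44636350520413987 0.45149368791878 [ 0.1693173  -0.149989   -0.99547355]
gap at bore 0.4508200070877324
down True bottom z 0.0551 gap 0.4503363913453732
True
look [0.6562 0.0083] -> [0.6559 0.0045] r mm 20.6
look [ 0.657 -0.056] -> [ 0.6549 -0.059 ] r mm 22.0
look [ 0.4698 -0.3979] -> [ 0.4697 -0.3982] r mm 20.6
53.0167
```

View pics/p2.png

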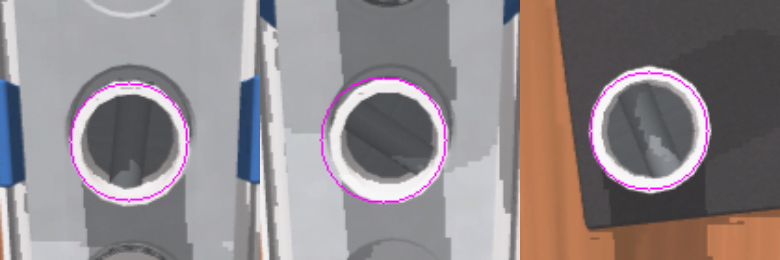

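Two pistons are in the bores and leaning with the rack, which is tipped -y end down as expected. The third hasn't moved. Place it in +1.

Run:
```python
from h import *
if pick((.4697,-.3982)): 
    print(place(1,.0595))
    robot.pause(1)
    L=[look(BORE[k],.107,.020,90)[1] for k in (-1,0,1)]
    s=vision.grab_frame("side")[180:300,220:380]
    cv2.imwrite("pics/p3.png",np.hstack([cv2.resize(o,(w,200)) for o,w in zip(L+[s],(200,200,200,267-67))])[:,:,::-1])
print(robot.current_time_s())
```

```text
look [ 0.4697 -0.3982] -> [ 0.4694 -0.3977] r mm 21.2
stop False
gap 0.44644286921201903 0.45098002661140274 [ 0.30753637  0.52695077 -0.36254163]
gap at bore 0.4495615517890873
down False bottom z 0.0598 gap 0.44890626291710606
True
look [ 0.657 -0.056] -> [ 0.656  -0.0562] r mm 22.0
look [0.6562 0.0083] -> [0.6556 0.0071] r mm 20.6
look [0.6553 0.0722] -> [0.6548 0.0726] r mm 21.3
67.2417
```

View pics/p3.png

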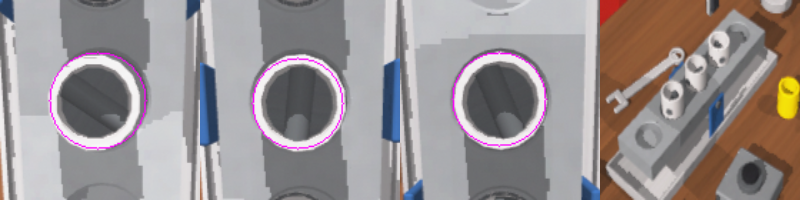

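All three are seated: tops at the right places and bottoms at ~0.060. The mid top's y moved slightly, so I'll check the rack's tilt with an oblique wrist view, overlaying model edges for tilt 0 and ±0.045.

Run:
```python
from h import *
robot.line_to([.6,-.05,.26])
ok=False
for th in (-45,-35,-25):
    Rm=R.from_euler("y",th,degrees=True)*R.from_euler("xyz",[180,0,90],degrees=True)
    T=np.eye(4);T[:3,:3]=Rm.as_matrix(); Tc=T@vision.calibration("wrist")["T_tool_cam"]
    f=-Tc[:3,2]; campos=np.array([.656,.01,.075])-f*.33; p=campos-Tc[:3,3]
    e=Rm.as_euler("xyz",degrees=True); print(th,p,e)
    try: robot.move_to(p.tolist(),e.tolist()); ok=True; break
    except robot.PlanningError as x: print(x)
if ok:
    robot.pause(.4); C,im=shot("obl"); o=im.copy()
    for t,col in ((0,(0,255,0)),(.045,(255,0,0)),(-.045,(0,0,255))):
        for zl in (.010,-.020):
            q=[]
            for s in (-.165,.165):
                y=s*np.cos(t)-zl*np.sin(t); z=.065+s*np.sin(t)+zl*np.cos(t)
                q.append(np.round(proj(C,[.6162-.017*y,.0083+y,z])).astype(int))
            cv2.line(o,tuple(map(int,q[0])),tuple(map(int,q[1])),col,1); print(t,zl,q)
    cv2.imwrite("pics/obl_o.png",o[:,:,::-1])
print(robot.current_time_s())
```

```text
-45 [0.52254537 0.03366214 0.20905706] [135.   0.  90.]
0 0.01 [array([293, 421]), array([276,  20])]
0 -0.02 [array([273, 405]), array([249,  28])]
0.045 0.01 [array([288, 417]), array([283,  19])]
0.045 -0.02 [array([269, 401]), array([255,  25])]
-0.045 0.01 [array([299, 425]), array([269,  21])]
-0.045 -0.02 [array([278, 410]), array([244,  31])]
69.6083
```

View pics/obl_o.png

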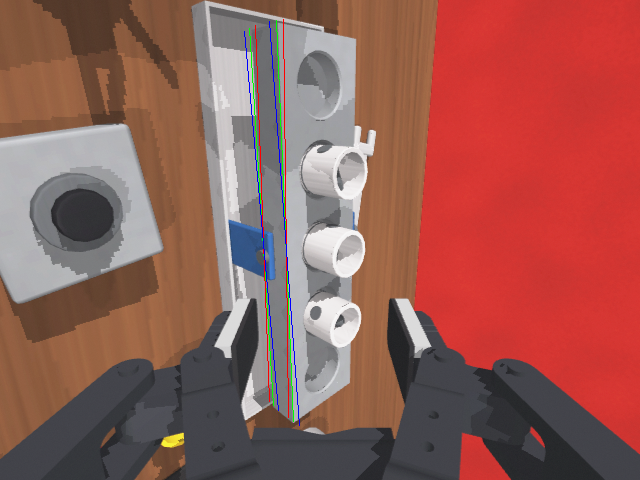

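The rack looks close to level, and I'll zoom to tell the three lines apart.

Run:
```python
import cv2,numpy as np
im=cv2.imread("pics/obl.png"); o=cv2.imread("pics/obl_o.png")
f=lambda y0:[cv2.resize(i[y0:y0+100,215:315],(400,400),interpolation=cv2.INTER_NEAREST)[:,:] for i in (im,o)]
a=f(15); b=f(320)
c=np.vstack([np.hstack([cv2.resize(x,(400,300)) for x in a]),np.hstack([cv2.resize(x,(400,300)) for x in b])])
cv2.imwrite("pics/oz.png",c)
```

```text
(no output)
```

View pics/oz.png

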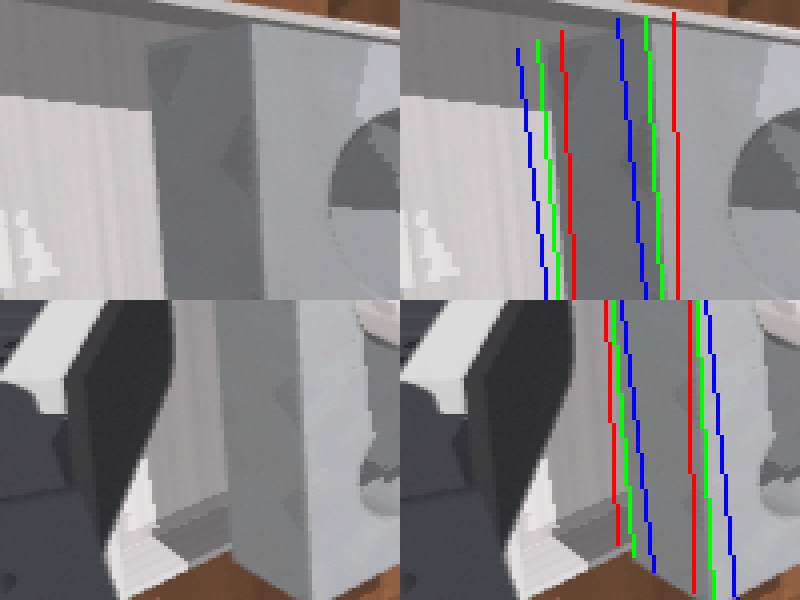

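Near edge vs model: the far end reads about +0.01 and the near end about 0, so the rack is level within ~0.01 rad. Press the button.

Run:
```python
from h import *
C=cam("wrist"); T=cam("top"); a=unproj(C,(83,215),.045)[:2]; b=unproj(T,(280.7,299.8),.045)[:2]; print(a,b)
m=(a+b)/2
if np.hypot(*(a-b))<.012:
    robot.line_to([.48,.0,.26]); fingers.gripper_to(0,40)
    robot.move_to([*m,.15],O); robot.line_to([*m,.09],O,.1); robot.pause(.3)
    print(robot.line_to([*m,.045],O,.02,f_stop=3.0),robot.current_tool_pos(),robot.current_contact_force())
    print(robot.line_to([*m,robot.current_tool_pos()[2]-.012],O,.01,f_stop=12),robot.current_tool_pos(),robot.current_contact_force())
    robot.pause(.3); robot.line_to([*m,.2],O,.1); robot.move_to([.42,-.05,.33],O); robot.pause(.5)
    s=vision.grab_frame("side"); t=vision.grab_frame("top")
    cv2.imwrite("pics/fin.png",np.hstack([cv2.resize(s[160:440,180:460],(400,400)),cv2.resize(t[160:340,130:400],(400,267)).__class__((400,400,3),np.uint8)*0+cv2.copyMakeBorder(cv2.resize(t[160:340,130:400],(400,267)),0,133,0,0,cv2.BORDER_CONSTANT)])[:,:,::-1])
print(robot.current_time_s())
```

```text
[0.48859549 0.05656179] [0.48900863 0.05839818]Traceback (most recent call last):
  File "<stdin>", line 5, in <module>
station.PlanningError: the arm cannot follow that straight line within its joint ranges
```

Run:
```python
from h import *
m=np.array([.4888,.0575])
robot.move_to([.47,.03,.30],O); fingers.gripper_to(0,40)
robot.move_to([*m,.15],O); robot.line_to([*m,.09],O,.1); robot.pause(.3)
print(robot.line_to([*m,.045],O,.02,f_stop=3.0),robot.current_tool_pos(),robot.current_contact_force())
print(robot.line_to([*m,robot.current_tool_pos()[2]-.012],O,.01,f_stop=12),robot.current_tool_pos(),robot.current_contact_force())
robot.pause(.3); robot.line_to([*m,.2],O,.1); robot.move_to([.42,-.05,.33],O); robot.pause(.5)
s=vision.grab_frame("side"); t=vision.grab_frame("top")
cv2.imwrite("pics/fin.png",np.hstack([cv2.resize(s[160:440,180:460],(400,400)),cv2.copyMakeBorder(cv2.resize(t[160:340,130:400],(400,267)),0,133,0,0,cv2.BORDER_CONSTANT)])[:,:,::-1])
print(robot.current_time_s())
```

```text
True [0.48877417 0.05755441 0.070269  ] [-0.10550616 -0.21694514  3.2454683 ]
True [0.48883122 0.05750415 0.06815057] [-0.54908439  0.31482467  5.50263912]
77.7917
```

View pics/fin.png

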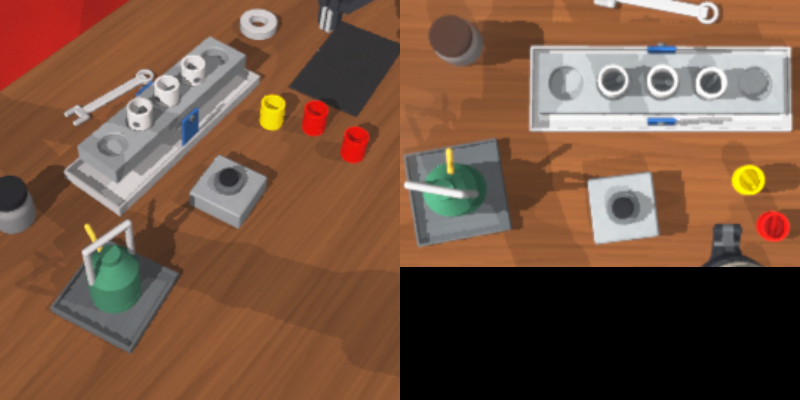

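The scene is good: can in the tray, three pistons in a level row, button up. The reading of the press is ambiguous (5.5 N at the end, and some travel may have come before the first stop), so I'll press once more, harder, while logging force against depth.

Run:
```python
from h import *
m=np.array([.4888,.0575])
robot.move_to([*m,.15],O); robot.line_to([*m,.082],O,.1); robot.pause(.3)
for z in np.arange(.080,.058,-.002):
    s=robot.line_to([*m,z],O,.01,f_stop=20); robot.pause(.15)
    f=robot.current_contact_force()[2]; print(round(robot.current_tool_pos()[2],4),round(f,1),s)
    if s or f>14: break
robot.pause(.3); robot.line_to([*m,.2],O,.1); robot.move_to([.42,-.05,.33],O); robot.pause(1)
s=vision.grab_frame("side")
cv2.imwrite("pics/fin2.png",cv2.resize(s[160:440,180:460],(500,500))[:,:,::-1]); print(robot.current_time_s())
```

```text
0.08 0.5 False
0.078 -0.3 False
0.076 0.1 False
0.0741 2.0 False
0.0721 3.2 False
0.0701 3.2 False
0.0681 4.8 False
0.0681 7.4 True
87.2917
```

View pics/fin2.png

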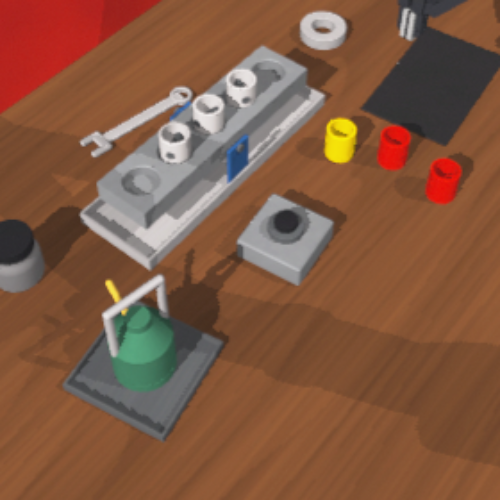

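Contact came at z ≈ 0.0745 and a hard stop at 0.0681, so the full ~6 mm of travel was pressed both times. The picture shows the button up again, the can upright and the rack level. Handing in.

```bash
python3 -c "
from station import workorder; print(workorder.close_job())"
```

```text
the job is handed in; nothing more can be done
None
```

The oil can is standing in the drip tray and all three pistons are in the rack. The start button has been pressed and released, and the job was handed in at about 87 s. No verdict was reported.

- **Oil can:** I lifted it by the handle and set it down in the tray. The last picture shows it upright inside the tray walls.
- **Pistons:** Three were present, all on the mat. I put one in the middle bore and one in each inner bore. The gripper readings put their lower faces at the bore floor. The red and yellow look-alikes, the wrench, the jar and the bearing were not touched.
- **Rack level:** After the third piston the middle piston's top looked about 2 mm off, so I checked the tilt separately. An oblique wrist view against model edges gave a tilt of about 0.01 rad or less, within the 0.045 limit.
- **Button:** The first press gave an unclear reading, so I pressed again. Contact came at about 74.5 mm and the hard stop at 68.1 mm, which is the full 6 mm of travel. The first press had reached the same depth. The button looked released in the last picture.

One line move was refused by the planner with no motion, and I replaced it with a joint move. I saw no piston knocked aside and no slackening of the grip.

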